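# Hold a sensor head down on the programming pins

## Robot

A 6-joint arm with a two-finger parallel gripper is mounted at the origin on the work surface. World frame = base frame: x ahead of the robot, y to its left, z up, the work surface at z = 0. Lengths are in m, angles in rad, forces in N, time in s.
With the tool pointing down it reaches from about 0.3 to 0.95 m from the base axis. Payload 3.1 kg.
Tool frame: the origin (TCP) lies between the finger pads; the fingertips stand 25 mm ahead of it and the grasp point (between the pads) lies 6 mm ahead of it; z points along the fingers, y is the line along which they close (so a half turn about z gives the same grasp; the last joint's range is limited). The gripper opens to 85 mm and grips with 20 to 120 N. Pads are 22 mm wide; open, the fingers measure 114 mm over their backs; the gripper's body (76 mm by 85 mm) begins 54 mm behind the grasp point. The pads swing forward as they close: fully open they stand 13 mm farther back than shut.
Start: joints at [1.256, 0.308, 1.634, -0, 1.2, -0.07], TCP at [0.152, 0.606, 0.256] pointing down, gripper open.
Joint ranges: [-3.06, 3.06], [-0.79, 1.96], [0.05, 2.63], [-1.19, 4.34], [0.05, 2.64], [-2.94, 2.94]. Speed limits (rad/s): [2.79, 2.79, 3.14, 3.14, 3.14, 3.14].

## Interface

Orientations are given as a rotation vector (axis times angle).
In Python, from plant import readout, get_image, ticket gives the robot as it stands.
- The arm moves only by the tool move_arm, never from a script. Its argument "targets" is a list that holds one entry, the list of rows, each a list of 5 numbers: the shift along the tool's x, y, z in units of 100 mm (1.0 is 100 mm), then the turn about the tool's z in units of 180 degrees (1.0 is 180 degrees), then the opening, from -1 (shut) to 1 (fully open). In form: [[[x, y, z, turn, gripper], ...]]. A call has 1 to 12 rows; each row is the pose to reach, as a shift and turn from the pose commanded when the call began, along the tool's axes at that moment, turning the shorter way round; what a row does not reach only later rows make up. A row lasts 1/8 s, in which the tool goes at most 62.5 mm and 10.7 degrees, less where a joint would pass 70% of its speed; a pose out of reach is approached as far as the arm can. A call with a number of a shift or a turn outside -1 to 1 is refused whole. A call with a gripper value outside its range is refused whole. The fingers move at their own pace and stop on an object; the grip force is fixed at half the most. Time passes only in rows, so rows that repeat a pose let the fingers close. It gives the time, the measured TCP pose, the force, the opening and the grip force at its end, in the units of the state.
- readout.state(): the state, without advancing time (a new reading comes with each control period).
- get_image(name): name is "scene" or "top"; returns a dict with "pixels" (420x560x3 uint8, red, green, blue), "depth" (420x560 float32, m along the optical axis (not along the pixel's ray), 0 where there is no reading), "camera_matrix" (3x3 intrinsics, pixels), "k1" (the pictures are not rectified: a ray, as slopes to the right and down, at radius r is drawn at 1 + k1 r^2 times it, then the intrinsics apply), "rvec" (rotation vector, rad) and "tvec" (3), from world to camera coordinates, as OpenCV has them. Camera axes: x right, y down, z forward; pixel columns grow to the right and rows downward; lengths in m; the calibration is good to about 2 mm. A picture is of the moment at which its call begins.
- ticket.finish_job(): hands the job in; it is judged then, once.
The state is a dict: "t": time; "qpos": joint angles; "joint_velocities": joint speeds; "joint_torque": joint torques, N m; "ee_pos": TCP position; "tcp_rot": TCP orientation; "force": force on the tool from outside, world axes, zero at the start; "moment": the same for the moment, N m; "finger_gap": finger opening in m; "gripper_force": force on a finger pad.
Only numpy, scipy, OpenCV 4.12 (cv2) and the standard library are available. Lean on these libraries where they do the work, as an engineer would, in place of code of your own. Each camera call takes 0.05 s, during which the arm holds its last target. There are 200 camera calls.

## Task

Take the sensor head with the orange cap out of the tray and seat it upright in the round sprung cradle of the programming nest, its yellow key in the cradle's slot. Push it down against the springs, close to the bottom of their travel but without ramming it, and keep holding it down there so that the pins stay in contact: finish while you are still pressing. Leave the green-capped heads and everything else on the bench where they are.

Things in the scene. Friction and masses are not known exactly. Their poses are not given: they have to be found in the camera images.
- sensor: Orange-capped sensor head, flask-shaped, 130-230 g, upright in any one of the tray's cells. Origin: centre of underside, z up. Heights above it: body 60 mm dia. to 26 mm (lower edge chamfered 3.5), cone to 38, grey neck 26 mm dia. to 66 (the place to grip), orange cap 27.4 mm dia. to the top at 78. Yellow key, 12 mm wide, from 2 to 12 mm up, stands out 8 mm on the head's own +x side
- sensor_key (a point): the middle of the yellow key of the orange-capped head, 32 mm from the head's axis along its own +x and 7 mm above its underside
- green_a: a green-capped sensor head of the same shape and size, already programmed, in another cell of the tray; leave it
- green_b: the other green-capped sensor head, already programmed, in the remaining cell of the tray; leave it
- tray: black tray fixed to the bench, 105 mm (its x) by 300 mm (its y) and 22 mm high, floor and walls 5 mm thick, with two dividers as high as the walls that make three cells along its y, cell centres 96 mm apart. Origin under its centre
- nest: Programming nest, fixed to the bench: grey base 170 (its x) by 140 mm, 28 mm high, gold contact pins in the middle, low black cover 42 mm high at its -x edge, sprung ring cradle above on three bolts with coil springs. Origin under the centre of the base, z up; its +x points from the centre to the side with the cradle's slot
- ring (a joint): How far the sprung ring cradle is pushed down, m: 0 up at rest, 0.014 at the bottom stop, moving straight down. The force on it is about 4.5 N to start, rising evenly by 0.7 N per mm to 14 N at the bottom, the head's own weight (about 2 N, too little to move it) included. Let go, it springs back up
- ring_seat (a point): Centre of the cradle's level seating face, on which the head's underside rests; 56 mm above the bench at rest, goes down with the cradle; axes as the nest's. Around it a black wall 16 mm high, inner dia. 64 mm, outer 76, on an aluminium flange 108 mm in dia.; bolt heads on the flange reach 4 mm above the seating face
- ring_slot (a point): Middle of the slot in the cradle's wall, level with the seating face, 35 mm from the cradle's axis on the nest's +x side. About 22 mm wide, open at the top and outwards, yellow mark in it; takes the head's key. The head goes down only with its own +x along the nest's +x, within about 6 degrees
- boards: green circuit-board panel lying flat, 100 x 150 x 4 mm with parts up to 11 mm, to the right of the nest; leave it. Origin under its centre
- scanner: black hand-held barcode scanner lying on the bench beyond the nest, about 165 mm long, 55 mm high; leave it
- gland_bin: black bin 170 x 115 x 65 mm with green cable glands, beyond the tray; leave it. Origin under its centre
- clip_bin: black bin 170 x 115 x 65 mm with grey clips, beyond the gap between tray and nest; leave it. Origin under its centre
- driver: yellow-handled screwdriver, 170 mm long, lying on the bench between the tray and the nest; leave it
- label_roll: roll of blank labels standing on its flat side, 84 mm in diameter, 50 mm high, right of the nest at the back; leave it
Mind the look-alikes: they are no part of the job. What is shaped like the sensor but purple is not meant. Leave any purple look-alike of the nest alone.

How it is judged:
On the way, in this order (a step that is already met when the one before it is completed fails the run):
1. the orange-capped head is lifted clear of the tray (height (world z) of sensor above 0.04 m), for 0.1 s.
2. it sits in the sprung cradle: on the seating face, centred, upright, key in the slot (horizontal distance between sensor and ring_seat below 0.004 m and z of sensor in the frame of ring_seat below 0.003 m and angle between sensor's own z axis and vertical below 0.1 rad and contact force between sensor and nest above 0.3 N), for 0.1 s.
At the end, for the whole second after the job is handed in: Through the last second the robot holds the orange-capped head still in the cradle: within 3 mm of the seating face and 4 mm of its centre, upright within 0.1 rad, key in the slot, pushing the cradle down more than 10 of its 14 mm (over 7 N between head and cradle, over 4 N from the robot) (horizontal distance between sensor and ring_seat below 0.004 m and z of sensor in the frame of ring_seat below 0.003 m and angle between sensor's own z axis and vertical below 0.1 rad and y of sensor_key in the frame of ring_slot between -0.008 and 0.008 m and x of sensor_key in the frame of ring_seat above 0.02 m and value of joint ring above 0.01 m and contact force between sensor and nest above 7 N and contact force between any of the fingers, the arm and sensor above 4 N and linear speed of sensor below 0.01 m/s); the arm keeps its last pose, push and grip.
It fails at once if the head is rammed into the nest (over 60 N) (contact force between sensor and nest above 60 N).
It fails at once if a green-capped head is moved or tipped (distance of any of green_a, green_b from where it was at the start of the episode above 0.02 m or angle between any of green_a, green_b's own z axis and vertical above 0.3 rad).
It fails at once if something else on the bench is moved out of its place (distance of any of boards, scanner, gland_bin, clip_bin, driver, label_roll from where it was at the start of the episode above 0.025 m).
It also fails if it takes over 48 s, if anything falls off the work surface, if the arm or the gripper's body presses on something with over 40 N, if the wrist force passes 120 N, or if a joint passes its speed limit or range.

## Working session

There is one attempt and no reset: what is moved stays moved. The work goes in short steps, Python scripts to look and compute and a tool call to move; the robot and the scene stay as the last step left them, time stands still between calls to the robot, and variables do not carry over. Pictures are saved under pics/ and viewed, at most 10 in all, crops included, and the job is handed in when it is done.

Besides the shell and the picture viewer there is one more tool, called as name(argument=value, ...), one argument or row to a line, values as JSON. move_arm: Moves the arm, as the interface text tells. Its arguments: {"type":"object","properties":{"targets":{"type":"array"}},"required":["targets"]}

```bash
mkdir -p pics
cat > h.py <<'E'
import numpy as np,cv2
from plant import readout,get_image
def grab(n):
    im=get_image(n); im['R']=cv2.Rodrigues(np.array(im['rvec'],float))[0]; im['t']=np.array(im['tvec'],float).ravel(); im['K']=np.array(im['camera_matrix'],float); return im
def rays(im,uv):
    uv=np.atleast_2d(np.array(uv,float)); k=float(im['k1'])
    p=cv2.undistortPoints(uv[:,None],im['K'],np.array([k,0,0,0,0.]))[:,0]
    d=np.c_[p,np.ones(len(p))]@im['R']; return -im['R'].T@im['t'],d
def onz(im,uv,z):
    c,d=rays(im,uv); return c+d*((z-c[2])/d[:,2])[:,None]
def pts(im,uv):
    uv=np.atleast_2d(uv).astype(int); z=im['depth'][uv[:,1],uv[:,0]]; c,d=rays(im,uv); return c+d*z[:,None]
def hsv(im): return cv2.cvtColor(im['pixels'],cv2.COLOR_RGB2HSV)
def save(im,n): cv2.imwrite('pics/'+n,im['pixels'][:,:,::-1])
E
python3 - <<'E'
from h import *
print(readout.state())
for n in('scene','top'):
    im=grab(n);save(im,n+'0.png');np.savez(n+'0.npz',**im);print(n,-im['R'].T@im['t'],im['K'],im['k1'],im['R'][2])
E
```

```text
{'t': 0.0, 'qpos': array([ 1.25632328e+00,  3.09010081e-01,  1.63521966e+00, -2.04869098e-05,
        1.19969797e+00, -6.96944046e-02]), 'joint_velocities': array([ 2.00855368e-03, -7.99239810e-04,  5.04713999e-04, -1.54886175e-03,
       -1.21551380e-03, -4.55169717e-05]), 'joint_torque': array([-6.33193304e-04, -4.15259671e+01, -2.76661402e+01, -1.78111841e-04,
        1.03039792e-02, -1.29221092e-05]), 'ee_pos': array([0.15124989, 0.60561788, 0.25502808]), 'tcp_rot': array([-0.3834742 , -3.11766835,  0.00360567]), 'force': array([-0.10192686, -0.19967119,  0.07366812]), 'moment': array([ 0.08697018, -0.00566394, -0.00693064]), 'gripper_force': 0.0, 'finger_gap': 0.08548105033484105}
scene [1.62044339 0.19366909 0.82384681] [[522.35168858   0.         281.32544023]
 [  0.         522.35168858 210.90855712]
 [  0.           0.           1.        ]] -0.15133566990490005 [-0.80796963 -0.19922424 -0.55452212]
top [ 0.34211793 -0.05697566  1.18083834] [[466.63290442   0.         290.87499736]
 [  0.         466.63290442 210.60547524]
 [  0.           0.           1.        ]] -0.10428391920094837 [ 0.14538067 -0.01644647 -0.98923909]
```

View pics/scene0.png

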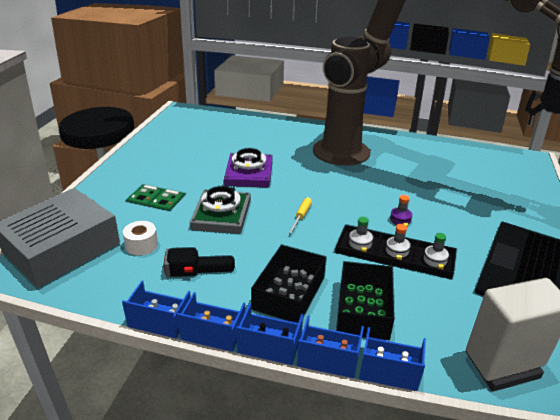

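View pics/top0.png

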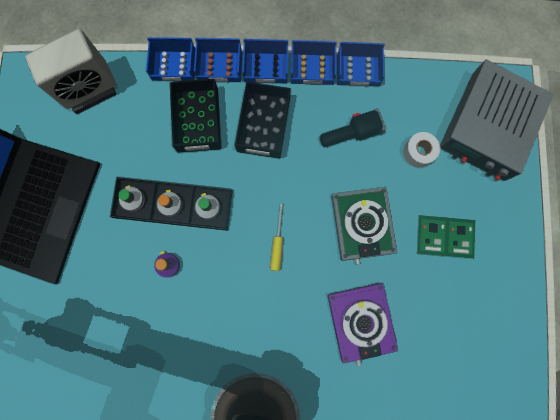

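The orange-capped head is in the middle cell, at top (168,201) and scene (401,230). The nest is at top (366,222) and scene (220,203). The purple look-alikes are at top (166,264) and (365,322). I'll enlarge the head and the nest.

Run:
```python
from h import *
a=dict(np.load('top0.npz'));b=dict(np.load('scene0.npz'))
def c(p,x,y,w,h):return cv2.resize(p['pixels'][y:y+h,x:x+w,::-1],(400,300),interpolation=cv2.INTER_CUBIC)
o=np.vstack([np.hstack([c(a,128,171,80,60),c(a,320,190,92,69)]),np.hstack([c(b,360,205,80,60),c(b,180,172,80,60)])])
cv2.imwrite('pics/crop.png',o)
for n,im in(('top',a),('scene',b)):
    H=hsv(im)
    for nm,lo,hi in(('or',(5,130,120),(16,255,255)),('ye',(22,120,120),(34,255,255)),('gr',(50,120,60),(80,255,255))):
        N,l,s,ce=cv2.connectedComponentsWithStats(cv2.inRange(H,lo,hi))
        for i in range(1,N):
            if s[i,4]>4:
                p=pts(im,ce[i].round())[0]
                if s[i,4]<900:print(n,nm,s[i],ce[i].round(1),p.round(3))
```

```text
top or [209  53   3   3   7] [210.   54.3] [0.931 0.149 0.02 ]
top or [228  53   3   3   6] [228.8  54.3] [0.933 0.099 0.019]
top or [209  59   2   3   5] [209.6  60.2] [0.913 0.148 0.021]
top or [228  59   2   4   7] [228.4  60.3] [0.914 0.1   0.022]
top or [208  65   3   4   9] [209.1  66.3] [0.895 0.15  0.022]
top or [227  66   3   3   9] [228.  67.] [0.894 0.099 0.021]
top or [208  71   3   4   9] [208.9  72.7] [0.878 0.149 0.017]
top or [227  72   3   3   8] [227.9  73.1] [0.878 0.098 0.019]
top or [158 195  11  11  91] [163.3 199.8] [0.522 0.232 0.079]
top or [156 259  11  11  32] [161.6 263. ] [0.372 0.226 0.077]
top ye [166 190   5   2   9] [167.8 190.6] [0.556 0.237 0.016]
top ye [201 193   5   3  10] [203.  193.9] [0.55  0.147 0.016]
top ye [362 200   4   6  22] [363.5 202.5] [ 0.533 -0.255  0.057]
top ye [271 237  11  34 287] [276.1 253.4] [ 0.405 -0.042  0.026]
top ye [160 251   5   3   8] [162.  252.2] [0.401 0.245 0.009]
top ye [359 302   5   6  23] [360.7 304.3] [ 0.286 -0.248  0.054]
top gr [188  91   7   8  35] [191.   94.4] [0.822 0.196 0.007]
top gr [207  90   7   
[... 2789 characters left out ...]
233  11  10  85] [440.3 237.2] [0.538 0.328 0.082]
scene gr [347 284   9   7  46] [350.9 286.8] [0.688 0.138 0.003]
scene gr [357 284  16   9  92] [364.6 288.1] [0.689 0.17  0.008]
scene gr [375 288   8   8  47] [378.4 291.2] [0.686 0.201 0.003]
scene gr [357 295   9   8  52] [360.8 298.4] [0.724 0.166 0.007]
scene gr [345 297   9   8  50] [348.8 300.1] [0.733 0.14  0.003]
scene gr [367 298  16   8  90] [374.5 301.4] [0.722 0.198 0.004]
scene gr [355 306   9   7  45] [358.8 309.1] [0.758 0.166 0.004]
scene gr [343 309   7   4  19] [346.3 310.4] [0.775 0.139 0.01 ]
scene gr [377 309   9   7  43] [380.8 312.4] [0.758 0.215 0.008]
scene gr [367 312   9   4  22] [371.  313.1] [0.77  0.194 0.011]
```

View pics/crop.png

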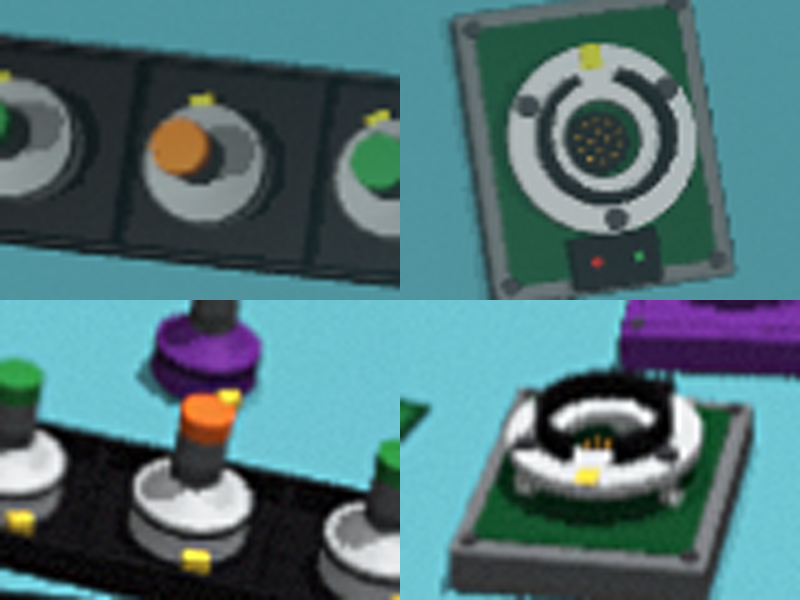

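The head's key points up in the top crop and the nest slot's yellow mark is at top (363,202). Next I measure precisely from both views.

```bash
cat > m.py <<'E'
from h import *
from scipy.optimize import least_squares
def tri(a,ua,b,ub):
    ca,da=rays(a,ua);cb,db=rays(b,ub);da=da[0];db=db[0]
    s=np.linalg.lstsq(np.c_[da,-db],cb-ca,rcond=None)[0];p=ca+da*s[0];q=cb+db*s[1];return (p+q)/2,np.linalg.norm(p-q)
def big(m,seed=None):
    N,l,s,c=cv2.connectedComponentsWithStats(m);i=1+np.argmax(s[1:,4]) if seed is None else l[seed[1],seed[0]];return (l==i).astype(np.uint8),c[i]
def circ(P):
    f=lambda q:np.hypot(P[:,0]-q[0],P[:,1]-q[1])-q[2]
    r=least_squares(f,[*P[:,:2].mean(0),.03],loss='soft_l1',f_scale=.001);return r.x,np.abs(r.fun).mean()
def win(m,x,y,w,h):
    o=np.zeros_like(m);o[y:y+h,x:x+w]=m[y:y+h,x:x+w];return o
def hull(m):
    c=np.vstack(cv2.findContours(m,cv2.RETR_EXTERNAL,cv2.CHAIN_APPROX_NONE)[0]);return cv2.convexHull(c)[:,0].astype(float)
E
python3 - <<'E'
from m import *
a=dict(np.load('top0.npz'));b=dict(np.load('scene0.npz'))
Ha,Hb=hsv(a),hsv(b)
# cap
for im,H,w in((a,Ha,(155,190,20,20)),(b,Hb,(392,219,18,18))):
    m=win(cv2.inRange(H,(4,110,90),(18,255,255)),*w);v,u=np.nonzero(m);P=pts(im,np.c_[u,v]);
    print('cap',len(u),u.mean(),v.mean(),'ztop',np.percentile(P[:,2],[50,90]).round(4),'xy top',P[P[:,2]>.074,:2].mean(0).round(4)); c,e=circ(onz(im,hull(m),.083));print(' circ@.083',c.round(4),e)
print('cap tri',tri(a,(163.3,199.8),b,(401.1,227.8)))
print('key tri',tri(a,(167.8,190.6),b,(398.7,256.4)),'greenA key',tri(a,(203,193.9),b,(363.6,248.5)))
print('mark tri',tri(a,(363.5,202.5),b,(217,206.9)))
# body white
m=win(cv2.inRange(Ha,(0,0,120),(179,70,255)),150,185,38,36);m,c=big(m);h=hull(m)
for z in(.031,.025):print('body',z,circ(onz(a,h,z)))
# flange & wall
m=win(cv2.inRange(Ha,(0,0,130),(179,60,255)),335,195,54,54);m,c=big(m);P=onz(a,hull(m),.056);print('flange',circ(P))
k=win(cv2.inRange(Ha,(0,0,0),(179,255,75)),344,203,36,36);k,c=big(k);print('wall',circ(onz(a,hull(k),.072)))
# board outline
sat=cv2.inRange(Ha,(85,80,60),(105,255,255))
m=win(255-sat,325,180,75,85);m,c=big(m);P=onz(a,hull(m),.028)[:,:2]
r=cv2.minAreaRect(P.astype(np.float32)*1000);print('base rect',r)
m=win(255-sat,105,172,135,62);m,c=big(m);r=cv2.minAreaRect((onz(a,hull(m),.022)[:,:2]*1000).astype(np.float32));print('tray rect',r)
# heights from depth: flange, wall, both views
D=[]
for im in(a,b):
    g=np.indices((420,560));uv=np.c_[g[1].ravel(),g[0].ravel()];P=pts(im,uv);P=P[im['depth'].ravel()>0]
    r=np.hypot(P[:,0]-.49,P[:,1]+.263);q=P[(r<.06)&(P[:,2]>.02)]
    rr=np.hypot(q[:,0]-.49,q[:,1]+.263);print('z flange',np.median(q[(rr>.041)&(rr<.05),2]),'wall',np.percentile(q[(rr>.03)&(rr<.04),2],[50,90]))
E
```

```text
cap 105 163.45714285714286 199.7904761904762 ztop [0.0825 0.0861] xy top [0.522  0.2295]
 circ@.083 [0.5225 0.23   0.0136] 0.00042639637840285907
cap 89 400.80898876404495 228.2921348314607 ztop [0.0822 0.0842] xy top [0.5257 0.2311]
 circ@.083 [0.5306 0.231  0.0183] 0.0021163527953149686
cap tri (array([0.5227375 , 0.23164448, 0.07937163]), np.float64(0.00035145832397728995))
key tri (array([0.55712664, 0.2379321 , 0.01607676]), np.float64(6.659415050154933e-05)) greenA key (array([0.55054046, 0.14762828, 0.01674803]), np.float64(0.0005346430820170259))
mark tri (array([ 0.53179694, -0.25306338,  0.05534786]), np.float64(0.0014567216689741396))
body 0.031 (array([0.52157129, 0.23107551, 0.02842811]), np.float64(0.0004221450209595804))
body 0.025 (array([0.52250866, 0.23257902, 0.02857717]), np.float64(0.0004242937178330031))
flange (array([ 0.49940351, -0.25833812,  0.04152698]), np.float64(0.0021495308556815983))
wall (array([ 0.4825574 , -0.25720222,  0.02002276]), np.float64(0.00029584692355224423))
base rect ((477.871337890625, -260.6466064453125), (183.4427490234375, 140.1249542236328), 8.916289329528809)
tray rect ((524.3128662109375, 227.17752075195312), (299.54058837890625, 105.0528793334961), 85.21392822265625)
z flange 0.0566113367571075 wall [0.06828726 0.07374397]
z flange 0.05227747201773858 wall [0.05943062 0.07184463]
```

Run:
```python
from m import *
a=dict(np.load('top0.npz'));b=dict(np.load('scene0.npz'))
Ha,Hb=hsv(a),hsv(b)
m=win(cv2.inRange(Ha,(0,0,130),(179,70,255)),342,197,48,48)
cen=(.49,-.262)
v,u=np.nonzero(m);P=onz(a,np.c_[u,v],.056);r=np.hypot(P[:,0]-cen[0],P[:,1]-cen[1]);mm=np.zeros_like(m);mm[v[r<.06],u[r<.06]]=255
print('flange',circ(onz(a,hull(mm),.056)))
g=hsv(a)[:,:,2]
k=win(cv2.inRange(Ha,(0,0,0),(179,255,90)),345,203,46,42);v,u=np.nonzero(k);P=onz(a,np.c_[u,v],.072)
for c0 in(cen,):
    r=np.hypot(P[:,0]-c0[0],P[:,1]-c0[1]);s=(r>.027)&(r<.044)
    kk=np.zeros_like(k);kk[v[s],u[s]]=255;kk,_=big(kk);print('wall',kk.sum(),circ(onz(a,hull(kk),.072)), 'midline',circ(onz(a,np.argwhere(kk)[:,::-1],.072)))
# base grey/green outline: edges by line fit on base polygon
sat=cv2.inRange(Ha,(85,80,60),(105,255,255))
m=win(255-sat,325,180,75,85);m=cv2.morphologyEx(m,cv2.MORPH_OPEN,np.ones((9,9)));m,_=big(m)
r=cv2.minAreaRect((onz(a,hull(m),.028)[:,:2]*1000).astype(np.float32));print('base',r)
# scene view flange hull
m=win(cv2.inRange(Hb,(0,0,140),(179,70,255)),196,186,48,36);print('scene flange',circ(onz(b,hull(m),.056)))
m=win(cv2.inRange(Hb,(0,0,0),(179,255,60)),198,182,42,26);m,_=big(m);print('scene wall',circ(onz(b,hull(m),.072)))
o=np.hstack([cv2.resize(x[190:260,325:400]*(255 if x.max()==1 else 1),(375,350),interpolation=0) for x in(mm,kk)])
cv2.imwrite('pics/masks.png',o)
```

```text
flange (array([ 0.48548214, -0.260009  ,  0.05317609]), np.float64(0.0002011636176535072))
wall 257 (array([ 0.48556565, -0.25925582,  0.03852469]), np.float64(0.0018358319250969465)) midline (array([ 0.48563658, -0.26001136,  0.03544847]), np.float64(0.0022690824758860744))
base ((484.7657775878906, -259.5656433105469), (169.4783477783203, 140.13050842285156), 8.926998138427734)
scene flange (array([ 0.51029622, -0.24161962,  0.07416789]), np.float64(0.005311826499396563))
scene wall (array([ 0.49629623, -0.25141858,  0.04662055]), np.float64(0.0018195141599805403))
```

View pics/masks.png

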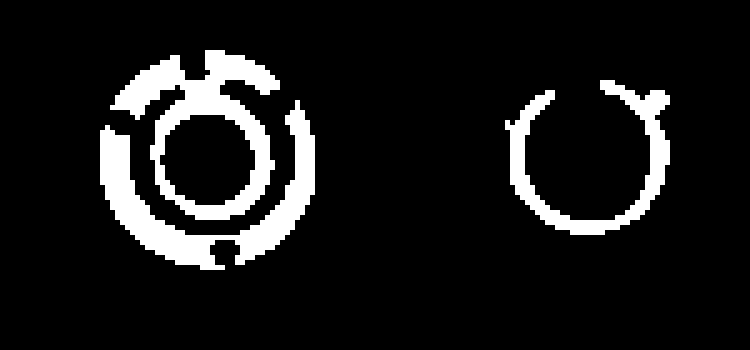

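Head axis is at (0.5225, 0.231) with cap top z≈0.083 and key yaw ≈11.5°. Nest axis is at (0.4853, -0.2598), flange z≈0.056, yaw 8.9°, and the base comes out 169×140 mm, matching the sizes given. I'll turn the closing line to world x and go over the head.

move_arm(
  targets=[
    [[-0.4, -0.3, 0, 0.0594, 1], [-0.8, -0.5, 0, 0.1188, 1], [-1, -0.6, 0, 0.178, 1], [-1, -0.6, 0, 0.2375, 1], [-1, -0.6, 0, 0.297, 1], [-1, -0.6, 0, 0.356, 1], [-1, -0.6, 0, 0.4155, 1], [-1, -0.6, 0, 0.4221, 1], [-1, -0.6, 0, 0.4221, 1]],
  ],
)

```text
t: 1.23
ee_pos: [0.2339, 0.5237, 0.256]
tcp_rot: [2.219, 2.224, -0.001]
force: [0.3, 0.5, 0.3]
finger_gap: 0.0853
gripper_force: 0.0
```

Run:
```python
from h import *
s=readout.state();R=cv2.Rodrigues(s['tcp_rot'])[0];print(s['t'],s['ee_pos'],R.round(4),s['qpos'],(R.T@(np.array([.5225,.231,.22])-s['ee_pos'])).round(4))
```

```text
1.225 [0.23385684 0.52372732 0.25595297] [[-2.3e-03  1.0e+00 -3.0e-04]
 [ 1.0e+00  2.3e-03 -6.0e-04]
 [-6.0e-04 -3.0e-04 -1.0e+00]] [ 1.07492379e+00  2.10634376e-01  1.75731493e+00 -2.25654466e-06
  1.17427032e+00  1.07261850e+00] [-0.2934  0.288   0.036 ]
```

move_arm(
  targets=[
    [[-0.33, 0.33, 0, 0, 1], [-0.66, 0.66, 0, 0, 1], [-0.98, 0.96, 0, 0, 1]],
  ],
)

```text
t: 1.6
ee_pos: [0.3308, 0.425, 0.2563]
tcp_rot: [2.218, 2.224, 0.0]
force: [-0.6, -0.1, -0.3]
finger_gap: 0.0855
gripper_force: 0.0
```

move_arm(
  targets=[
    [[-0.33, 0.33, 0, 0, 1], [-0.66, 0.66, 0, 0, 1], [-0.98, 0.96, 0, 0, 1]],
  ],
)

```text
t: 1.98
ee_pos: [0.427, 0.3268, 0.2564]
tcp_rot: [2.219, 2.223, 0.001]
force: [0.5, 0.6, -0.1]
finger_gap: 0.0854
gripper_force: 0.0
```

move_arm(
  targets=[
    [[-0.33, 0.33, 0, 0, 1], [-0.66, 0.66, 0.1, 0, 1], [-0.97, 0.96, 0.3, 0, 1], [-0.97, 0.96, 0.6, 0, 1], [-0.97, 0.96, 0.6, 0, 1], [-0.97, 0.96, 0.6, 0, 1]],
  ],
)

```text
t: 2.72
ee_pos: [0.5221, 0.2314, 0.197]
tcp_rot: [2.22, 2.223, 0.001]
force: [-0.0, -0.3, -0.6]
finger_gap: 0.0854
gripper_force: 0.0
```

Run:
```python
from h import *
s=readout.state();R=cv2.Rodrigues(s['tcp_rot'])[0];print(s['t'],s['ee_pos'],s['qpos'],(R.T@(np.array([.5225,.231,.0695])-s['ee_pos'])).round(4),R.round(4)[:2])
```

```text
2.725 [0.52212223 0.23135445 0.1969715 ] [3.40832786e-01 2.69036058e-01 1.81341249e+00 5.99211306e-05
 1.05844232e+00 3.39514483e-01] [-0.0004  0.0003  0.1275] [[-1.3e-03  1.0e+00  6.0e-04]
 [ 1.0e+00  1.3e-03  3.0e-04]]
```

Well aligned. Lower 127.5 mm in two calls, then close.

move_arm(
  targets=[
    [[0, 0, 0.3, 0, 1], [0, 0, 0.6, 0, 1], [0, 0, 0.8, 0, 1], [0, 0, 0.9, 0, 1]],
  ],
)

```text
t: 3.22
ee_pos: [0.5221, 0.2317, 0.1067]
tcp_rot: [2.219, 2.223, 0.001]
force: [-1.5, 1.1, 0.4]
finger_gap: 0.0858
gripper_force: 0.0
```

move_arm(
  targets=[
    [[0, 0, 0.15, 0, 1], [0, 0, 0.3, 0, 1], [0, 0, 0.37, 0, 1], [0, 0, 0.37, 0, 1], [0, 0, 0.37, 0, 1]],
  ],
)

```text
t: 3.85
ee_pos: [0.5224, 0.231, 0.0696]
tcp_rot: [2.221, 2.221, 0.001]
force: [0.1, 1.2, -0.1]
finger_gap: 0.0855
gripper_force: 0.0
```

move_arm(
  targets=[
    [[0, 0, 0, 0, -1], [0, 0, 0, 0, -1], [0, 0, 0, 0, -1], [0, 0, 0, 0, -1], [0, 0, 0, 0, -1], [0, 0, 0, 0, -1], [0, 0, 0, 0, -1], [0, 0, 0, 0, -1]],
  ],
)

```text
t: 4.85
ee_pos: [0.522, 0.231, 0.0696]
tcp_rot: [2.221, 2.221, 0.0]
force: [-1.2, -0.8, 5.9]
finger_gap: 0.0256
gripper_force: 58.8
```

move_arm(
  targets=[
    [[0, 0, -0.15, 0, -1], [0, 0, -0.4, 0, -1], [0, 0, -0.7, 0, -1], [0, 0, -1, 0, -1], [0, 0, -1, 0, -1]],
  ],
)

```text
t: 5.48
ee_pos: [0.5242, 0.2317, 0.1723]
tcp_rot: [2.219, 2.219, 0.01]
force: [-0.3, -0.1, -1.9]
finger_gap: 0.0256
gripper_force: 59.2
```

Run:
```python
from m import *
s=readout.state();print(s['ee_pos'],s['force'],s['finger_gap'],s['gripper_force'])
a=grab('top');b=grab('scene');save(b,'lift_s.png')
o=np.hstack([cv2.resize(a['pixels'][150:255,110:250,::-1],(400,300)),cv2.resize(b['pixels'][150:270,340:500,::-1],(400,300))]);cv2.imwrite('pics/lift.png',o)
```

```text
[0.52424833 0.23169603 0.17225294] [-0.30258674 -0.12401803 -1.90637747] 0.02559952207844265 59.21296812593937
```

View pics/lift.png

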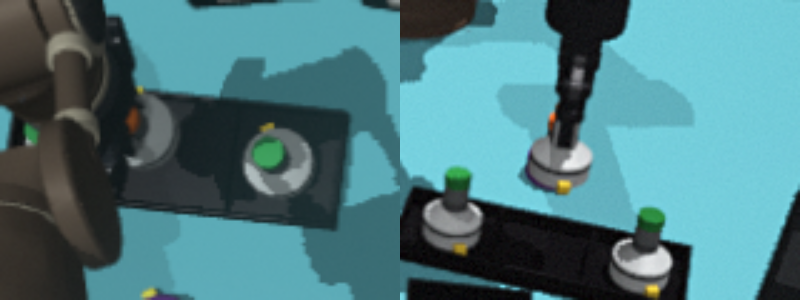

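Head lifted, and both greens are in place in the tray. I'll raise it further and carry it to the nest.

move_arm(
  targets=[
    [[0, 0, -0.3, 0, -1], [0, 0, -0.6, 0, -1], [-0.2, 0, -0.6, 0.007, -1], [-0.5, 0, -0.6, 0.0144, -1], [-0.75, 0, -0.6, 0.0144, -1], [-0.98, 0, -0.6, 0.0144, -1]],
  ],
)

```text
t: 6.32
ee_pos: [0.5198, 0.1304, 0.2259]
tcp_rot: [-2.271, -2.167, 0.008]
force: [0.3, -0.4, -2.0]
finger_gap: 0.0258
gripper_force: 59.3
```

move_arm(
  targets=[
    [[-0.3, 0, 0, 0, -1], [-0.6, 0, 0, 0, -1], [-0.98, -0.05, 0, 0, -1]],
  ],
)

```text
t: 6.7
ee_pos: [0.5104, 0.0333, 0.2261]
tcp_rot: [-2.27, -2.168, 0.006]
force: [-0.1, -0.3, -1.6]
finger_gap: 0.0253
gripper_force: 59.3
```

move_arm(
  targets=[
    [[-0.3, 0, 0, 0, -1], [-0.6, 0, 0, 0, -1], [-0.98, -0.05, 0, 0, -1]],
  ],
)

```text
t: 7.08
ee_pos: [0.5007, -0.064, 0.2262]
tcp_rot: [-2.269, -2.167, 0.005]
force: [-0.3, 0.4, -1.9]
finger_gap: 0.0256
gripper_force: 59.3
```

move_arm(
  targets=[
    [[-0.3, 0, 0, 0, -1], [-0.6, 0, 0, 0, -1], [-0.98, -0.05, 0, 0, -1]],
  ],
)

```text
t: 7.45
ee_pos: [0.4911, -0.1612, 0.2261]
tcp_rot: [-2.269, -2.167, 0.004]
force: [0.0, -0.1, -1.6]
finger_gap: 0.0253
gripper_force: 59.3
```

move_arm(
  targets=[
    [[-0.3, 0, 0, 0, -1], [-0.5, 0, 0, 0, -1], [-0.7, 0, 0, 0, -1], [-0.8, 0, 0, 0, -1], [-0.8, 0, 0, 0, -1], [-0.8, 0, 0, 0, -1]],
  ],
)

```text
t: 8.2
ee_pos: [0.4901, -0.2393, 0.2292]
tcp_rot: [-2.27, -2.171, -0.0]
force: [-0.2, 0.9, -2.2]
finger_gap: 0.0255
gripper_force: 59.4
```

Run:
```python
from m import *
s=readout.state();R=cv2.Rodrigues(s['tcp_rot'])[0];print(s['t'],s['ee_pos'],s['force'],s['finger_gap'],R.round(4),(R.T@(np.array([.4853,-.2598,.15])-s['ee_pos'])).round(4))
```

```text
8.2 [ 0.49008015 -0.23933426  0.22921375] [-0.24979999  0.9251492  -2.17687837] 0.025536062836108264 [[ 4.47e-02  9.99e-01 -1.00e-04]
 [ 9.99e-01 -4.47e-02  6.00e-04]
 [ 6.00e-04 -2.00e-04 -1.00e+00]] [-0.0207 -0.0038  0.0792]
```

move_arm(
  targets=[
    [[-0.1, -0.02, 0, 0, -1], [-0.207, -0.038, 0, 0, -1], [-0.207, -0.038, 0.2, 0, -1], [-0.207, -0.038, 0.4, 0, -1], [-0.207, -0.038, 0.6, 0, -1], [-0.207, -0.038, 0.75, 0, -1], [-0.207, -0.038, 0.75, 0, -1], [-0.207, -0.038, 0.75, 0, -1]],
  ],
)

```text
t: 9.2
ee_pos: [0.4858, -0.261, 0.1549]
tcp_rot: [2.27, 2.17, 0.0]
force: [-0.3, -0.4, -1.3]
finger_gap: 0.0259
gripper_force: 59.4
```

Run:
```python
from m import *
s=readout.state();R=cv2.Rodrigues(s['tcp_rot'])[0];print(s['t'],s['ee_pos'],s['force'],R[:2].round(4))
a=grab('top');b=grab('scene');np.savez('t1.npz',**a);np.savez('s1.npz',**b)
o=np.hstack([cv2.resize(a['pixels'][180:270,310:430,::-1],(400,300),interpolation=2),cv2.resize(b['pixels'][145:235,160:280,::-1],(400,300),interpolation=2)]);cv2.imwrite('pics/over.png',o)
for n,im in(('t',a),('s',b)):
    N,l,st,ce=cv2.connectedComponentsWithStats(cv2.inRange(hsv(im),(20,110,100),(35,255,255)))
    for i in range(1,N):
        if st[i,4]>2 and 170<ce[i][0]<420 and 150<ce[i][1]<260:print(n,st[i],ce[i].round(1),pts(im,ce[i].round())[0].round(4))
```

```text
9.2 [ 0.48582227 -0.26100894  0.15493818] [-0.25261339 -0.40418344 -1.32755487] [[ 4.53e-02  9.99e-01  1.10e-03]
 [ 9.99e-01 -4.53e-02 -7.00e-04]]
t [201 193   5   3  10] [203.  193.9] [0.5503 0.1473 0.0169]
t [361 200   3   3   6] [362.2 200.8] [ 0.5353 -0.2497  0.0574]
t [271 237  11  34 295] [276.2 253.6] [ 0.4025 -0.0418  0.029 ]
s [246 164   4   2   8] [247.5 164.5] [ 0.2848 -0.2446  0.0582]
s [215 189   5   5  21] [217.  190.6] [ 0.519  -0.2552  0.0972]
s [296 198  16  21 167] [303.7 207.4] [ 0.4168 -0.0381  0.0235]
s [215 206   5   3  12] [217.2 206.9] [ 0.5355 -0.2508  0.0576]
s [403 223   5   4  18] [405.  224.3] [0.3991 0.2447 0.0102]
s [361 247   6   5  23] [363.6 248.6] [0.5492 0.149  0.0145]
```

View pics/over.png

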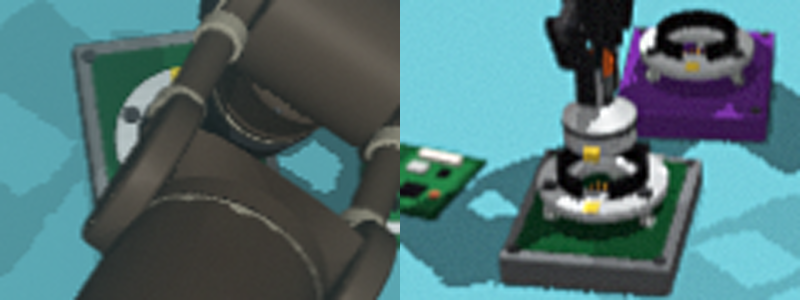

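Run:
```python
from m import *
b=dict(np.load('s1.npz'));b0=dict(np.load('scene0.npz'))
print('key',onz(b,(217,190.6),.097))
g=hsv(b);g0=hsv(b0)
m=win(cv2.inRange(g,(0,0,95),(179,75,255)),200,172,40,22)
def span(m,r):
    u=np.nonzero(m[r])[0];return (u.min(),u.max()) if len(u) else None
for r in range(176,192,2):print(r,span(m,r))
k=win(cv2.inRange(g0,(0,0,0),(179,255,70)),195,180,50,30);
for r in range(184,204,2):print('wall',r,span(k,r))
c=lambda u,r,z:onz(b,(u,r),z)[0].round(4)
r=185;u=span(m,r)
# tangent planes: bisector of the two tangent rays gives horizontal direction through the axis
def bis(im,u0,u1,r):
    C,d=rays(im,[(u0-.5,r),(u1+.5,r)]);d=d[:,:2]/np.linalg.norm(d[:,:2],axis=1)[:,None];w=d.sum(0);w/=np.linalg.norm(w);n=np.array([-w[1],w[0]]);return n,C
for q,(x,y) in {'nest':(.4853,-.2598)}.items():
    for nm,mm,rr,im in(('head',m,range(182,188),b),('wall',k,range(189,197),b0)):
        for r in rr:
            s=span(mm,r)
            if s: n,C=bis(im,*s,r);print(nm,r,s,'axis offset of nest centre from bisector mm',(1000*n@(np.array([x,y])-C[:2])).round(2))
```

```text
key [[ 0.51680112 -0.25601113  0.097     ]]
176 (np.int64(210), np.int64(229))
178 (np.int64(209), np.int64(230))
180 (np.int64(209), np.int64(230))
182 (np.int64(210), np.int64(228))
184 (np.int64(213), np.int64(230))
186 (np.int64(209), np.int64(230))
188 (np.int64(211), np.int64(228))
190 (np.int64(213), np.int64(225))
wall 184 (np.int64(230), np.int64(237))
wall 186 (np.int64(222), np.int64(244))
wall 188 (np.int64(212), np.int64(233))
wall 190 (np.int64(209), np.int64(233))
wall 192 (np.int64(207), np.int64(233))
wall 194 (np.int64(207), np.int64(233))
wall 196 (np.int64(207), np.int64(233))
wall 198 (np.int64(207), np.int64(233))
wall 200 (np.int64(204), np.int64(232))
wall 202 (np.int64(210), np.int64(234))
head 182 (np.int64(210), np.int64(228)) axis offset of nest centre from bisector mm -1.8
head 183 (np.int64(211), np.int64(227)) axis offset of nest centre from bisector mm -1.93
head 184 (np.int64(213), np.int64(230)) axis offset of nest centre from bisector mm 4.68
head 185 (np.int64(209), np.int64(230)) axis offset of nest centre from bisector mm -0.82
head 186 (np.int64
[... 178 characters left out ...]
64(210), np.int64(234)) axis offset of nest centre from bisector mm 5.47
wall 190 (np.int64(209), np.int64(233)) axis offset of nest centre from bisector mm 2.63
wall 191 (np.int64(207), np.int64(233)) axis offset of nest centre from bisector mm -0.2
wall 192 (np.int64(207), np.int64(233)) axis offset of nest centre from bisector mm -0.32
wall 193 (np.int64(207), np.int64(233)) axis offset of nest centre from bisector mm -0.45
wall 194 (np.int64(207), np.int64(233)) axis offset of nest centre from bisector mm -0.58
wall 195 (np.int64(207), np.int64(233)) axis offset of nest centre from bisector mm -0.71
wall 196 (np.int64(207), np.int64(233)) axis offset of nest centre from bisector mm -0.84
```

Head and ring agree within about 1 mm and the key lines up with the mark: scene (217,191) above (217,207). Small correction, then down slowly.

move_arm(
  targets=[
    [[0.07, -0.05, 0, 0, -1], [0.07, -0.05, 0.06, 0, -1], [0.07, -0.05, 0.12, 0, -1], [0.07, -0.05, 0.16, 0, -1], [0.07, -0.05, 0.2, 0, -1], [0.07, -0.05, 0.23, 0, -1], [0.07, -0.05, 0.26, 0, -1], [0.07, -0.05, 0.28, 0, -1], [0.07, -0.05, 0.3, 0, -1], [0.07, -0.05, 0.3, 0, -1]],
  ],
)

```text
t: 10.55
ee_pos: [0.4809, -0.2541, 0.126]
tcp_rot: [2.27, 2.171, -0.001]
force: [-3.2, -0.0, 10.1]
finger_gap: 0.0256
gripper_force: 61.7
```

I used the wrong unit on that correction: 0.07 is 7 mm, where I wanted 0.7 mm. The head is resting on the rim at 10 N. Back up, then correct.

move_arm(
  targets=[
    [[0, 0, -0.1, 0, -1], [0, 0, -0.2, 0, -1], [0, 0, -0.28, 0, -1], [-0.03, 0.02, -0.28, 0, -1], [-0.063, 0.045, -0.28, 0, -1], [-0.063, 0.045, -0.28, 0, -1], [-0.063, 0.045, -0.28, 0, -1]],
  ],
)

```text
t: 11.42
ee_pos: [0.4846, -0.2597, 0.1518]
tcp_rot: [-2.271, -2.17, 0.0]
force: [0.0, -1.0, -1.6]
finger_gap: 0.0255
gripper_force: 59.6
```

Run:
```python
from m import *
s=readout.state();R=cv2.Rodrigues(s['tcp_rot'])[0];print(s['t'],s['ee_pos'],s['force'],s['moment'],R[:2].round(4))
b=grab('scene');np.savez('s2.npz',**b);g=hsv(b)
N,l,st,ce=cv2.connectedComponentsWithStats(cv2.inRange(g,(20,110,100),(35,255,255)))
for i in range(1,N):
    if st[i,4]>2 and 190<ce[i][0]<240 and 170<ce[i][1]<220:print(st[i],ce[i].round(1),pts(b,ce[i].round())[0].round(4),onz(b,ce[i],s['ee_pos'][2]-.0646+.007))
m=win(cv2.inRange(g,(0,0,95),(179,75,255)),200,172,40,22)
for r in range(176,190):print(r,np.nonzero(m[r])[0][[0,-1]])
b1=dict(np.load('s1.npz'))
o=np.hstack([cv2.resize(x['pixels'][145:235,160:280,::-1],(400,300),interpolation=2) for x in (b1,b)]);cv2.imwrite('pics/re.png',o)
```

```text
11.425 [ 0.48459218 -0.25969187  0.15178716] [ 0.04596379 -0.97829116 -1.61590421] [ 0.03482681  0.018177   -0.05515117] [[ 4.54e-02  9.99e-01 -8.00e-04]
 [ 9.99e-01 -4.54e-02  6.00e-04]]
[216 190   5   5  22] [218.  191.7] [ 0.5193 -0.2523  0.0948] [[ 0.51717279 -0.2532943   0.09418716]]
[215 205   5   4  14] [217.1 206.6] [ 0.5322 -0.2522  0.0553] [[ 0.58568071 -0.22999431  0.09418716]]
176 [213 230]
177 [211 230]
178 [210 231]
179 [210 231]
180 [210 231]
181 [210 231]
182 [210 230]
183 [211 229]
184 [212 228]
185 [215 231]
186 [210 231]
187 [210 231]
188 [211 230]
189 [212 229]
```

View pics/re.png

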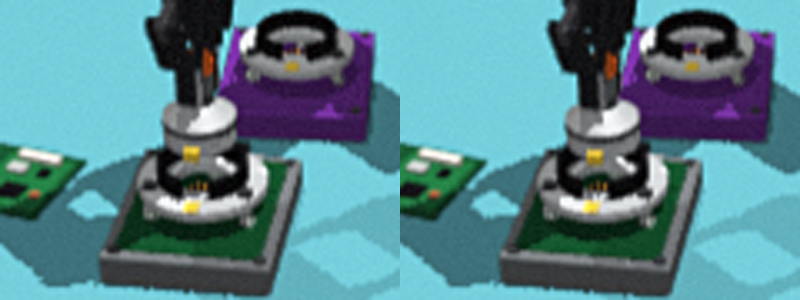

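The head is still upright, with the key above the mark (218,192 vs 217,207). Descend again with a properly scaled correction.

move_arm(
  targets=[
    [[-0.003, 0.006, 0, 0, -1], [-0.003, 0.006, 0.06, 0, -1], [-0.003, 0.006, 0.12, 0, -1], [-0.003, 0.006, 0.15, 0, -1], [-0.003, 0.006, 0.18, 0, -1], [-0.003, 0.006, 0.21, 0, -1], [-0.003, 0.006, 0.24, 0, -1], [-0.003, 0.006, 0.27, 0, -1], [-0.003, 0.006, 0.27, 0, -1]],
  ],
)

```text
t: 12.6
ee_pos: [0.4852, -0.26, 0.1249]
tcp_rot: [-2.271, -2.17, 0.0]
force: [0.4, 0.8, -1.5]
finger_gap: 0.0251
gripper_force: 59.5
```

Inside the wall with no contact force. Now the seat.

move_arm(
  targets=[
    [[0, 0, 0.02, 0, -1], [0, 0, 0.035, 0, -1], [0, 0, 0.05, 0, -1], [0, 0, 0.06, 0, -1], [0, 0, 0.06, 0, -1], [0, 0, 0.06, 0, -1]],
  ],
)

```text
t: 13.35
ee_pos: [0.4855, -0.2601, 0.1196]
tcp_rot: [2.271, 2.171, 0.0]
force: [-1.6, 1.4, 3.5]
finger_gap: 0.0258
gripper_force: 59.9
```

Contact at the expected height. Press in slowly.

move_arm(
  targets=[
    [[0, 0, 0.015, 0, -1], [0, 0, 0.03, 0, -1], [0, 0, 0.045, 0, -1], [0, 0, 0.06, 0, -1], [0, 0, 0.075, 0, -1], [0, 0, 0.09, 0, -1], [0, 0, 0.1, 0, -1], [0, 0, 0.1, 0, -1], [0, 0, 0.1, 0, -1]],
  ],
)

```text
t: 14.48
ee_pos: [0.4855, -0.2601, 0.1103]
tcp_rot: [-2.271, -2.17, 0.0]
force: [-3.6, 2.4, 9.7]
finger_gap: 0.0259
gripper_force: 60.3
```

move_arm(
  targets=[
    [[0, 0, 0.01, 0, -1], [0, 0, 0.02, 0, -1], [0, 0, 0.02, 0, -1], [0, 0, 0.02, 0, -1], [0, 0, 0.02, 0, -1]],
  ],
)

```text
t: 15.1
ee_pos: [0.4855, -0.2601, 0.1085]
tcp_rot: [-2.271, -2.17, 0.0]
force: [-4.0, 3.2, 10.5]
finger_gap: 0.0255
gripper_force: 60.4
```

Run:
```python
from m import *
b=grab('scene');s=readout.state();print(s['t'],s['ee_pos'],s['force'],s['moment'])
cv2.imwrite('pics/end.png',cv2.resize(b['pixels'][145:235,160:280,::-1],(640,480),interpolation=2))
H=hsv(b);N,l,st,ce=cv2.connectedComponentsWithStats(cv2.inRange(H,(20,110,100),(35,255,255)))
for i in range(1,N):
    if st[i,4]>2 and 190<ce[i][0]<240 and 170<ce[i][1]<225:print(st[i],ce[i].round(1),onz(b,ce[i],.045))
```

```text
15.15 [ 0.48551425 -0.26013253  0.10851977] [-3.76675244  2.50547923 11.64842544] [ 0.4052938   0.7536695  -0.00626282]
[216 204   6   4  18] [218.5 205.5] [[ 0.50947591 -0.25683326  0.045     ]]
[215 209   5   4  14] [217.2 210.2] [[ 0.53222901 -0.25201105  0.045     ]]
```

View pics/end.png

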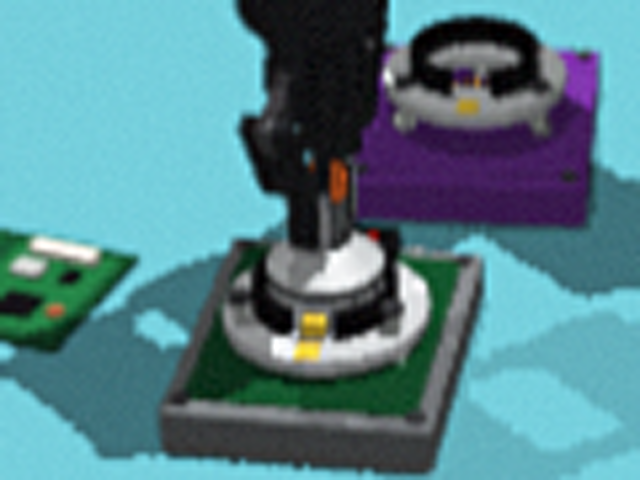

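The key sits in the slot (218,205 above the mark at 217,210). The ring is about 11.7 mm down by force, by height and by the mark's shift. Handing in.

```bash
python3 -c "from plant import ticket;print(ticket.finish_job())"
```

```text
the job is handed in; nothing more can be done
None
```

The orange-capped head is seated upright in the cradle, key in the slot, and held pressed about 11.7 mm down; I handed the job in while still pressing (no verdict came back), and one mis-scaled move on the way set it on the cradle's rim at about 10 N before I lifted and re-aligned it.

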